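# Put the hanging pipettes on charge

## Robot

A 6-joint arm with a two-finger parallel gripper is mounted at the origin on a cart in front of the work surface, level with it; the furniture and walls round the work are solid. World frame = base frame: x ahead of the robot, y to its left, z up, the work surface at z = 0. Lengths are in mm, angles in degrees, forces in N, time in s.
With the tool pointing down it reaches from about 325 to 775 mm from the base axis. Payload 9.3 kg.
Tool frame: the origin (TCP) lies midway between the tips of the shut fingers; the grasp point (between the pads) lies 19 mm behind it; z points along the fingers, y is the line along which they close (so a half turn about z gives the same grasp; the last joint's range is limited). The gripper opens to 85 mm and grips with 20 to 120 N. Pads are 22 mm wide; open, the fingers measure 114 mm over their backs; the gripper's body (76 mm by 85 mm) begins 54 mm behind the grasp point. The pads swing forward as they close: fully open they stand 13 mm farther back than shut.
Start: joints at [-76.753, 14.817, 1.232, 76.415, 0, 81.257], TCP at [205.939, -509.986, 231.279] pointing down, gripper open.
Joint ranges: [-174.27, 174.27], [-52.1, 104.24], [-59.71, 78.15], [-110.17, 111.67], [-87.03, 83.33], [-180, 180]. Speed limits (degrees/s): [127.2, 127.2, 159.86, 180, 180, 180].

## Interface

Orientations are given as a 3x3 rotation matrix whose columns are the frame's x, y, z axes.
In Python, from workcell import manip gives the robot as it stands.
- The arm moves only by the shell command python3 nudge.py 'ROWS' [OPENING] [FORCE]. ROWS is rows parted by semicolons, their numbers by spaces, 1 to 8 of them, each of 6 numbers: dx, dy, dz in mm, then a rotation vector rx, ry, rz in degrees; each row shifts and turns the commanded pose from where the row before left it, along the tool's axes as they then stand; what a row does not reach is not made up. A row lasts 1/12 s, in which the tool goes at most 41.7 mm and 7.16 degrees, less where a joint would pass 70% of its speed; a pose out of reach is approached as far as the arm can. OPENING is the opening from 0.0 (shut) to 1.0 (fully open), set as the command begins (- or left out keeps the last). The fingers move at their own pace and stop on an object; FORCE is the grip in N (left out, the last holds). Time passes only in rows, so rows that do not move let the fingers close. It prints the time, the measured TCP pose, the force, the opening and the grip force at its end.
- manip.state(): the state, without advancing time (a new reading comes with each control period).
- manip.get_image(name): name is "scene" or "top" or "wrist"; returns the picture (384x512x3 uint8, red, green, blue); there is no depth.
- manip.calibration(name): a dict with "camera_matrix" (3x3 intrinsics, pixels), "k1" (the pictures are not rectified: a ray, as slopes to the right and down, at radius r is drawn at 1 + k1 r^2 times it, then the intrinsics apply), "R" (3x3) and "t" (3): a world point X has camera coordinates R X + t. Camera axes: x right, y down, z forward; pixel columns grow to the right and rows downward; lengths in mm; the calibration is good to about 2 mm. A picture is of the moment at which its call begins: read the wrist's pose just before it. calibration takes no time and is no camera call; for the wrist camera it gives the pose at the moment of the call.
- manip.finish_job(): hands the job in; it is judged then, once.
The state is a dict: "clock": time; "q": joint angles; "qvel": joint speeds; "effort": joint torques, N m; "eef_pos": TCP position; "tcp_rot": TCP orientation; "force": force on the tool from outside, world axes, zero at the start; "wrist_torque": the same for the moment, N m; "opening": opening from 0.0 (shut) to 1.0 (fully open); "grasp_force": force on a finger pad.
Only numpy, scipy, OpenCV 4.12 (cv2) and the standard library are available. Lean on these libraries where they do the work, as an engineer would, in place of code of your own. Each camera call takes 0.05 s, during which the arm holds its last target. There are 200 camera calls.

## Task

Put the two single-channel pipettes on charge: lift the long thin-nosed one and the short thick-nosed one up off the hanging rail and lower each gently, nose down, to the bottom of its charging cup, the thin nose in the narrow cup and the thick nose in the wide one, and leave them standing there. Leave the multichannel pipette hanging where it is, and do not push about the carton, the vial or the beaker.

Things in the scene. Friction and masses are not known exactly. Their poses are not given: they have to be found in the camera images.
- pipette_long: Long thin-nosed pipette, 100 g, hangs upright by its finger hook. Origin: centre of the nose tip (lowest point), z up. Square 28 mm grip head, 145 to 189 mm above the origin, plunger button on it up to 204. Hook to the body's +x, 16 mm wide: underside at 145 mm, tongue 25 to 30 mm from the axis hanging 12 mm lower. Nose 16 mm thick (8 mm at the tip) up to 80 mm, then round 28 mm handle.
- pipette_short: Short thick-nosed pipette, 90 g, hangs upright by its finger hook. Origin: centre of the nose tip (lowest point), z up. Square 28 mm grip head, 105 to 149 mm above the origin, plunger button on it up to 164. Hook to the body's +x, 16 mm wide: underside at 105 mm, tongue 25 to 30 mm from the axis hanging 12 mm lower. Nose 26 mm thick (16 mm at the tip) up to 50 mm, then round 28 mm handle.
- pipette_multi: Multichannel pipette, hangs on the same rail, to be left. Origin: centre of the nose tip (lowest point), z up. Square 28 mm grip head, 120 to 164 mm above the origin, plunger button on it up to 179. Hook to the body's +x, 16 mm wide: underside at 120 mm, tongue 25 to 30 mm from the axis hanging 12 mm lower. Told by its wide eight-nozzle foot, 22 x 72 mm, 10 to 44 mm up.
- hanging_stand: Fixed stand. Origin: under its foot, z up. Rail: upright plate, x 0 to 10 mm, 256 mm along y, z 140 to 185 mm; posts behind it. Pipettes hang on it, hooks over its top, in any order at y about -84, 0, 84 mm; axes at x -14 mm, their x along the stand's. To unhook: raise 15 mm or more, then at least 35 mm along the stand's -x. Foot 10 mm high, x -40 to 60, y -135 to 135 mm.
- cup_narrow: Fixed round charging cup for the thin nose, grey, 68 mm high. Origin: centre of its underside, z up. Foot disc 60 mm across; tube 31 mm outside (37 mm at the mouth); well 23 mm across, widening to 29 mm in the top 10 mm, 56 mm deep.
- cup_narrow_floor (a point): Centre of the floor of the narrow cup's well, 12 mm above the bench.
- cup_wide: Fixed round charging cup for the thick nose, grey, 68 mm high. Origin: centre of its underside, z up. Foot disc 60 mm across; tube 41 mm outside (47 mm at the mouth); well 33 mm across, widening to 39 mm in the top 10 mm, 56 mm deep.
- cup_wide_floor (a point): Centre of the floor of the wide cup's well, 12 mm above the bench.
- carton: Bystander: plain grey upright carton 34 x 52 x 122 mm, loose and light, between rail and cups. Origin: centre of its underside.
- vial: Bystander: small clear vial with white cap, 27 mm across, 52 mm high, loose. Origin: centre of its underside.
- beaker: Bystander: small clear beaker 45 mm across, 57 mm high, loose. Origin: centre of its underside.

How it is judged:
By the outcome, as a careful person would: the job done as asked, in the order asked, and still so for the second after the job is handed in, with the robot touching nothing.
It also fails if it takes over 58 s, if anything falls off the work surface, if the arm or the gripper's body presses on something with over 40 N, if the wrist force passes 120 N, or if a joint passes its speed limit or range.

## Working session

There is one attempt and no reset: what is moved stays moved. The work goes in short steps, Python scripts to look and compute and a shell command to move; the robot and the scene stay as the last step left them, time stands still between calls to the robot, and variables do not carry over. Pictures are saved under pics/ and viewed, at most 10 in all, crops included, and the job is handed in when it is done.

```bash
ls; mkdir -p pics
python3 - <<'E'
from workcell import manip
import cv2,numpy as np
for n in("scene","top"):
    cv2.imwrite(f"pics/{n}0.png",cv2.cvtColor(manip.get_image(n),cv2.COLOR_RGB2BGR))
    c=manip.calibration(n);R=np.array(c['R']);print(n,np.round(c['camera_matrix'],1).tolist(),c['k1'],np.round(-R.T@c['t'],0),np.round(R,3).tolist())
s=manip.state();print(s['clock'],s['eef_pos'],np.round(s['tcp_rot'],3))
E
```

```text
nudge.py
pics
workcell.py
scene [[453.4, 0.0, 260.7], [0.0, 453.4, 185.3], [0.0, 0.0, 1.0]] -0.021684262032513054 [  1. 402. 617.] [[-0.712, -0.702, -0.008], [-0.42, 0.435, -0.797], [0.563, -0.564, -0.604]]
top [[352.8, 0.0, 255.2], [0.0, 352.8, 190.4], [0.0, 0.0, 1.0]] -0.10933053259424128 [346. -95. 921.] [[-0.008, -1.0, 0.013], [-0.981, 0.005, -0.196], [0.196, -0.014, -0.98]]
0.1 [ 205.88516895 -509.75387581  230.73013484] [[ 0.927  0.374 -0.   ]
 [ 0.374 -0.927  0.001]
 [ 0.    -0.001 -1.   ]]
```

View pics/scene0.png

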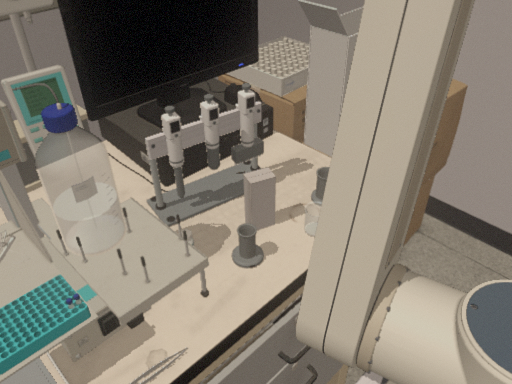

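View pics/top0.png

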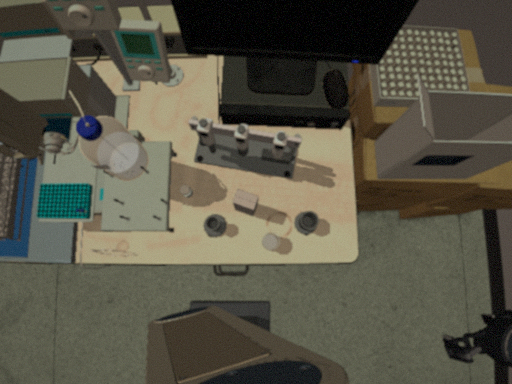

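The scene picture shows three pipettes on the rail: the left one (173,115) has a long nose, the middle one (210,105) is shorter, and the right one (247,95) has the wide foot. The cups stand at about (247,245) and (324,185), with the carton at (260,200). In the top picture the rail runs from (195,125) to (298,140), and the cups are at (214,225) and (307,222). I'll enlarge both.

Run:
```python
import cv2
a=cv2.imread("pics/scene0.png")[75:275,130:350];b=cv2.imread("pics/top0.png")[105:255,165:335]
cv2.imwrite("pics/sc.png",cv2.resize(a,None,fx=3,fy=3,interpolation=2)[:, :])
cv2.imwrite("pics/tc.png",cv2.resize(b,None,fx=4,fy=4,interpolation=2))
```

```text
(no output)
```

View pics/sc.png

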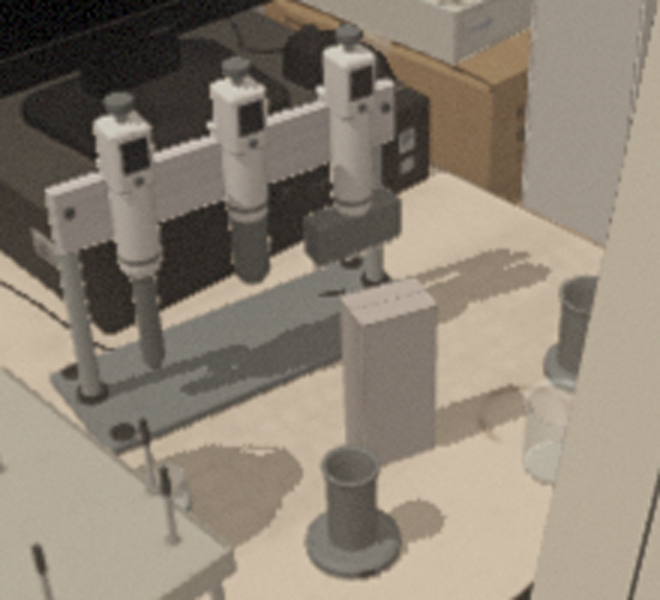

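View pics/tc.png

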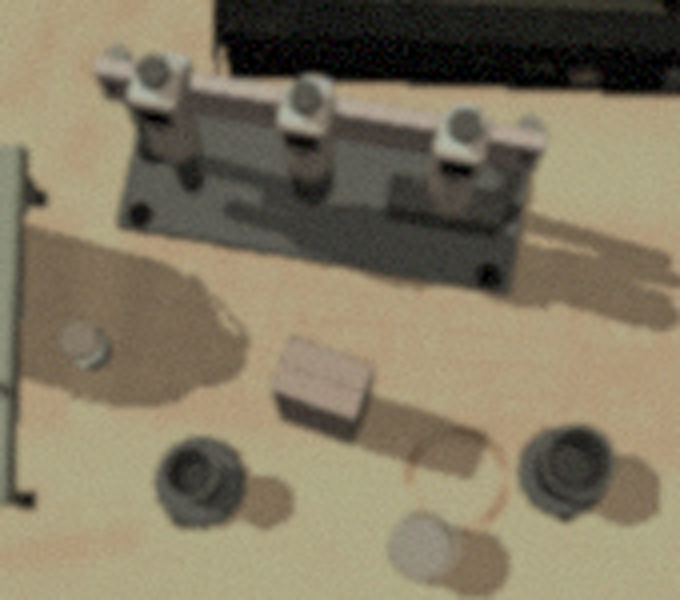

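The enlarged views give matching points. In the scene crop the button tops are long (118,101), short (237,67) and multi (349,36). In the top crop they are (157,68), (308,95) and (467,124). The narrow cup is on the left and the wide one on the right. I'll triangulate these.

```bash
cat > h.py <<'E'
from workcell import manip
import cv2,numpy as np
def und(c,p):
    K=np.array(c['camera_matrix']);q=(np.array(p,float)-K[:2,2])/K[0,0]
    r=np.linalg.norm(q);s=r
    for _ in range(20): s=r/(1+c['k1']*s*s)
    return q*(s/r)
def ray(c,p):
    R=np.array(c['R']);d=R.T@np.append(und(c,p),1);return -R.T@np.array(c['t']),d/np.linalg.norm(d)
def tri(obs):
    A=np.zeros((3,3));b=np.zeros(3);L=[ray(c,p) for c,p in obs]
    for o,d in L: M=np.eye(3)-np.outer(d,d);A+=M;b+=M@o
    X=np.linalg.solve(A,b);return X,max(np.linalg.norm((np.eye(3)-np.outer(d,d))@(X-o)) for o,d in L)
def atz(c,p,z):
    o,d=ray(c,p);return o+d*(z-o[2])/d[2]
def proj(c,X):
    x=np.array(c['R'])@X+c['t'];q=x[:2]/x[2];K=np.array(c['camera_matrix']);return K[0,0]*q*(1+c['k1']*(q@q))+K[:2,2]
E
python3 - <<'E'
from h import *
S=manip.calibration("scene");T=manip.calibration("top")
s=lambda x,y:(129.67+x/3,74.67+y/3)
t=lambda x,y:(164.6+x/4,104.6+y/4)
for n,a,b in [("long",(118,101),(157,68)),("short",(237,67),(308,95)),("multi",(349,36),(467,124)),("narrow",(350,462),(193,474)),("wide",(587,293),(575,463)),("carton",(389,303),(322,375)),("footcornerL",(116,450),(120,227)),("beaker",(547,395),(425,548)),("footcornL2",(116,450),(120,227))]:
    X,e=tri([(S,s(*a)),(T,t(*b))]);print(n,X.round(1),round(e,1))
for n,b,z in [("narrow",(193,474),68),("wide",(575,463),68),("narrowfoot",(200,482),0),("footNL",(120,227),10),("footNR",(510,292),10),("vial",(83,340),52),("beaker",(425,548),57),("ring",(457,475),0)]: print(n,atz(T,t(*b),z).round(1))
E
```

```text
long [6.291e+02 6.000e-01 2.382e+02] 1.6
short [613.4 -77.9 238. ] 1.0
multi [ 598.  -159.5  236.3] 1.0
narrow [438.4  -2.8  67.4] 2.8
wide [ 443.5 -235.3   68.8] 2.8
carton [488.4 -83.4 117.1] 0.4
footcornerL [610.1  54.3   6.2] 0.7
beaker [ 396.3 -141.2   60.3] 6.5
footcornL2 [610.1  54.3   6.2] 0.7
narrow [436.2  -4.6  68. ]
wide [ 441.3 -237.    68. ]
narrowfoot [438.1  -2.1   0. ]
footNL [608.5  53.2  10. ]
footNR [ 562.3 -207.3   10. ]
vial [522.7  67.7  52. ]
beaker [ 391.3 -145.2   57. ]
ring [ 441.7 -170.3    0. ]
```

```bash
R8='0 0 -10 0 0 -7;0 0 -10 0 0 -7;0 0 -10 0 0 -7;0 0 -10 0 0 -7;0 0 -10 0 0 -7;0 0 -10 0 0 -7;0 0 -10 0 0 -7;0 0 -10 0 0 -7'; : ; python3 nudge.py '0 0 -10 0 0 -7;0 0 -10 0 0 -7;0 0 -10 0 0 -7;0 0 -10 0 0 -7;0 0 -10 0 0 -7;0 0 -10 0 0 -7;0 0 -10 0 0 -7;0 0 -10 0 0 -7' 1.0 60
python3 nudge.py '0 0 0 0 0 -7;0 0 0 0 0 -7;0 0 0 0 0 -7;0 0 0 0 0 -7;0 0 0 0 0 -7;0 0 0 0 0 -7;0 0 0 0 0 -7;0 0 0 0 0 -7'
python3 nudge.py '0 0 0 0 0 -7;0 0 0 0 0 -7;0 0 0 0 0 -7;0 0 0 0 0 -7;0 0 0 0 0 -7;0 0 0 0 0 0'
python3 -c "
from h import *
s=manip.state();R=np.array(s['tcp_rot']);p=s['eef_pos'];print(s['clock'],np.round(s['q'],1),R.round(3));print(R.T@(np.array([560,0,330])-p))"
```

```text
clock: 0.77
eef_pos: [205.9, -509.8, 311.4]
tcp_rot: [[0.202, 0.979, -0.0], [0.979, -0.202, 0.001], [0.001, -0.0, -1.0]]
force: [1.3, -0.8, 0.1]
opening: 1.003
grasp_force: 0.0
clock: 1.43
eef_pos: [205.9, -509.9, 310.9]
tcp_rot: [[-0.699, 0.715, -0.0], [0.715, 0.699, 0.001], [0.001, 0.0, -1.0]]
force: [0.5, 0.7, -0.6]
opening: 1.004
grasp_force: 0.0
clock: 1.93
eef_pos: [205.9, -509.9, 310.9]
tcp_rot: [[-0.983, 0.185, -0.0], [0.185, 0.983, 0.001], [0.0, 0.001, -1.0]]
force: [-0.7, 0.4, -0.0]
opening: 1.001
grasp_force: 0.0
1.9333 [-76.8  14.3  12.   87.7   0.  -66.1] [[-0.983  0.185 -0.   ]
 [ 0.185  0.983  0.001]
 [ 0.     0.001 -1.   ]]
[-253.38430245  566.69290584  -18.75333907]
```

```bash
python3 nudge.py '-14 35 -1 0 0 0;-14 35 -1 0 0 0;-14 35 -1 0 0 0;-14 35 -1 0 0 0;-14 35 -1 0 0 0;-14 35 -1 0 0 0;-14 35 -1 0 0 0;-14 35 -1 0 0 0'
python3 nudge.py '-14 30 -1 0 0 0;-14 30 -1 0 0 0;-14 30 -1 0 0 0;-14 30 -1 0 0 0;-14 30 -1 0 0 0;-14 30 -1 0 0 0;0 0 0 0 0 0;0 0 0 0 0 0'
cat >> h.py <<'E'
import json
def snap(name,crop=None,f=1):
    c=manip.calibration("wrist");im=cv2.cvtColor(manip.get_image("wrist"),cv2.COLOR_RGB2BGR)
    json.dump({k:np.array(v).tolist() for k,v in c.items()},open(name+".json","w"));cv2.imwrite(f"pics/{name}.png",im)
    return c,im
def rep():
    s=manip.state();print(round(s['clock'],2),np.round(s['eef_pos'],1),np.round(s['force'],1),round(s['opening'],3),round(s['grasp_force'],1));return s
E
python3 -c "
from h import *
rep();c,im=snap('w1');R=np.array(c['R']);print((-R.T@c['t']).round(0),R.round(2),np.array(c['camera_matrix']).round())
for n,X in dict(long=[629,0.6,244],short=[613,-78,244],narrow=[437,-4,68],wide=[442,-236,68]).items(): print(n,proj(c,np.array(X)).round())"
```

```text
clock: 2.6
eef_pos: [369.8, -254.8, 319.3]
tcp_rot: [[-0.981, 0.196, 0.0], [0.196, 0.981, -0.0], [-0.0, -0.0, -1.0]]
force: [1.3, -0.4, 1.4]
opening: 1.0
grasp_force: 0.0
clock: 3.27
eef_pos: [486.8, -94.4, 324.8]
tcp_rot: [[-0.982, 0.191, -0.001], [0.191, 0.982, 0.0], [0.001, 0.0, -1.0]]
force: [-0.5, -0.2, -0.6]
opening: 1.001
grasp_force: 0.0
3.27 [486.8 -94.4 324.8] [-0.5 -0.2 -0.6] 1.001 0.0
[422. -83. 468.] [[ 0.19  0.98 -0.  ]
 [ 0.95 -0.18  0.26]
 [ 0.25 -0.05 -0.97]] [[266.   0. 258.]
 [  0. 266. 195.]
 [  0.   0.   1.]]
long [378. 317.]
short [299. 317.]
narrow [313. 124.]
wide [161. 158.]
```

View pics/w1.png

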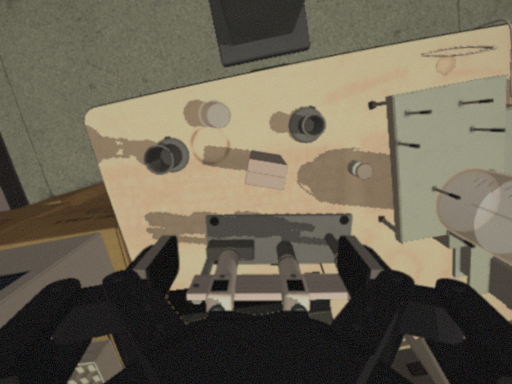

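The wrist picture shows the narrow mouth at (314,124) and the wide mouth at (158,157), both as predicted. The heads are hidden by the gripper, so I'll back off for a second view.

```bash
python3 nudge.py '20 6 0 0 0 0;20 6 0 0 0 0;20 6 0 0 0 0;20 6 0 0 0 0;20 6 0 0 0 0;20 6 0 0 0 0;0 0 0 0 0 0;0 0 0 0 0 0'
python3 -c "
from h import *
rep();c,im=snap('w2')
for n,X in dict(long=[629,0.6,244],short=[613,-78,244],narrow=[437,-4,68],wide=[442,-236,68]).items(): print(n,proj(c,np.array(X)).round())
im1=cv2.imread('pics/w1.png')
z=lambda i,x,y,w,h:cv2.resize(i[y:y+h,x:x+w],None,fx=4,fy=4,interpolation=2)
cv2.imwrite('pics/w2c.png',np.vstack([z(im,200,160,200,90),np.hstack([z(im1,284,99,60,50),z(im1,130,132,60,50),np.zeros((200,320,3),np.uint8)])]))"
```

```text
clock: 3.98
eef_pos: [374.4, -38.1, 325.8]
tcp_rot: [[-0.981, 0.194, 0.002], [0.194, 0.981, -0.001], [-0.002, -0.0, -1.0]]
force: [1.0, -0.3, -0.2]
opening: 0.998
grasp_force: 0.0
3.98 [374.4 -38.1 325.8] [ 1.  -0.3 -0.2] 0.998 0.0
long [334. 403.]
short [265. 403.]
narrow [287. 203.]
wide [148. 232.]
```

View pics/w2.png

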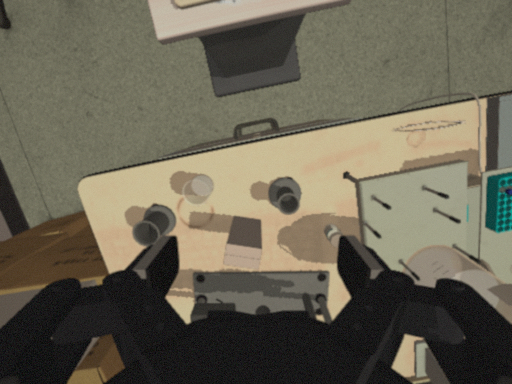

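View pics/w2c.png

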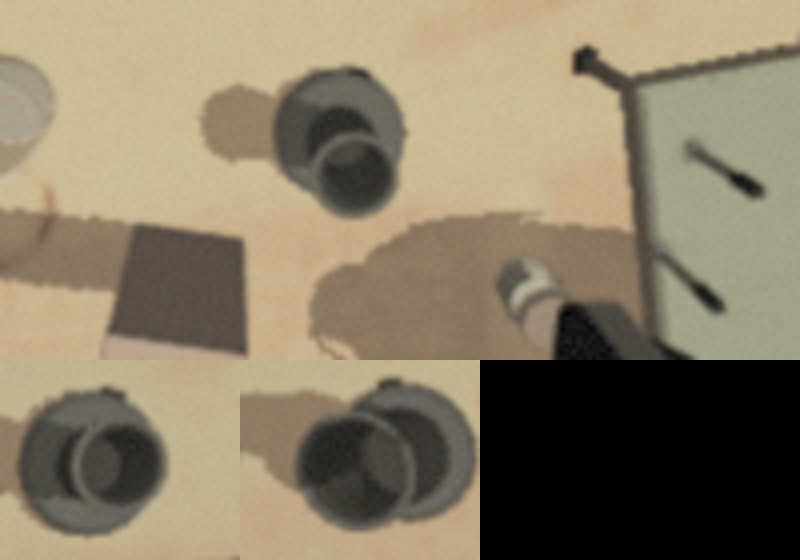

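Narrow mouth centre: w2 (288.4,203.4) and w1 (313.4,125). Wide mouth centre: w1 (158.6,158.8) and w2 about (148,232). The heads are hidden here, but from a low hover they would show near (258,241).

Run:
```python
from h import *
S=manip.calibration("scene");T=manip.calibration("top");a,b=json.load(open('w1.json')),json.load(open('w2.json'))
N=[(a,(313,124.6)),(b,(288,203))];W=[(a,(158.2,158.5)),(b,(148,232))]
st=[(S,(129.67+350/3,74.67+462/3)),(T,(164.6+193/4,104.6+474/4))];wt=[(T,(164.6+575/4,104.6+463/4))]
print(tri(N),tri(N+st),tri(W),tri(W+wt))
for o in N+W: print(atz(*o,68).round(1))
s=manip.state();print(np.array(s['tcp_rot']).T@(np.array([627,0,280])-s['eef_pos']))
```

```text
(array([437.89094719,  -3.15486162,  65.39029502]), np.float64(0.19182099650538945)) (array([438.04564281,  -3.08547776,  67.07597874]), np.float64(3.3070960022103537)) (array([ 442.90143376, -239.76890252,   63.54788264]), np.float64(1.9163605060210591)) (array([ 441.84428233, -237.56326832,   67.7629139 ]), np.float64(2.2698279850824576))
[437.7  -3.8  68. ]
[437.2  -3.1  68. ]
[ 441.9 -239.9   68. ]
[ 442.  -235.5   68. ]
[-239.64211921   86.39308768   45.87190447]
```

```bash
python3 nudge.py '-30 11 0 0 0 0;-30 11 0 0 0 0;-30 11 0 0 0 0;-30 11 0 0 0 0;-30 11 0 0 0 0;-30 11 0 0 0 0;-30 10 0 0 0 0;-30 10 0 0 0 0'
python3 nudge.py '0 0 15 0 0 0;0 0 15 0 0 0;0 0 16 0 0 0;0 0 0 0 0 0;0 0 0 0 0 0'
python3 -c "
from h import *
rep();c,im=snap('w3')
for n,X in dict(long=[629,0.6,244],longhead=[629,0,229],short=[613,-78,244]).items(): print(n,proj(c,np.array(X)).round())
cv2.imwrite('pics/w3c.png',cv2.resize(im[150:350,150:360],None,fx=3,fy=3,interpolation=2))"
```

```text
clock: 4.7
eef_pos: [629.5, 0.3, 324.1]
tcp_rot: [[-0.981, 0.193, -0.001], [0.193, 0.981, -0.0], [0.001, -0.0, -1.0]]
force: [-0.1, -0.5, 0.7]
opening: 1.003
grasp_force: 0.0
clock: 5.12
eef_pos: [627.5, 0.2, 278.2]
tcp_rot: [[-0.981, 0.192, -0.002], [0.192, 0.981, 0.0], [0.002, -0.0, -1.0]]
force: [-0.6, 0.0, 0.3]
opening: 1.0
grasp_force: 0.0
5.12 [6.275e+02 2.000e-01 2.782e+02] [-0.6  0.   0.3] 1.0 0.0
long [260. 222.]
longhead [259. 216.]
short [148. 221.]
```

View pics/w3c.png

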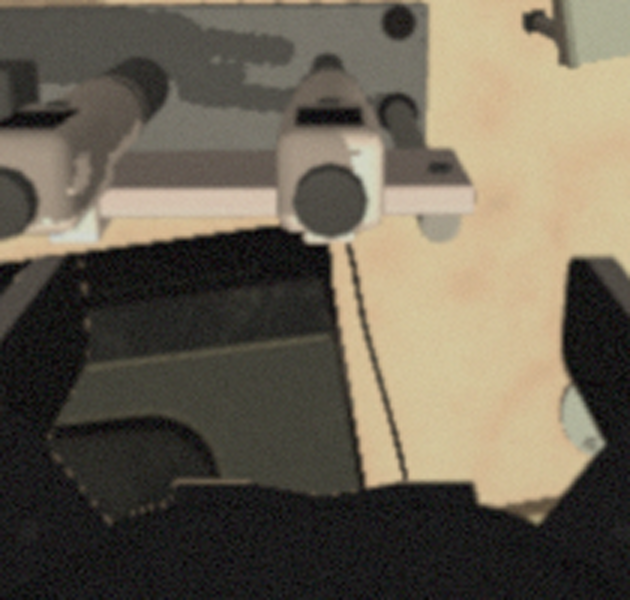

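The long button centre is at about (260,216.7) in the wrist picture and the short one at about (150.7,217.3). The rail lies level in the image, so the yaw fits.

Run:
```python
from h import *
S=manip.calibration("scene");T=manip.calibration("top");c=json.load(open('w3.json'))
L=[(c,(260,216.7))];Q=[(c,(150.7,217.3))]
l2=[(S,(129.67+118/3,74.67+101/3)),(T,(164.6+157/4,104.6+68/4))];s2=[(S,(129.67+237/3,74.67+67/3)),(T,(164.6+308/4,104.6+95/4))]
for A,B in((L,l2),(Q,s2)):
    print(tri(A+B),tri(A+B[1:]),tri(A+B[:1]),*[atz(*o,244).round(1) for o in A+B])
# rail edges at z=185
for p in [(105,212),(475,208)]: print(atz(c,(149.67+p[0]/3,149.67+p[1]/3),185).round(1))
```

```text
(array([627.92712114,   0.90534858, 238.71112106]), np.float64(1.9874172012322007)) (array([6.29737605e+02, 4.58629922e-01, 2.31939564e+02]), np.float64(0.7078265622724577)) (array([627.03273865,   2.15724051, 240.02149559]), np.float64(1.282878583711532)) [624.8   1.4 244. ] [621.5   7.2 244. ] [625.5  -1.4 244. ]
(array([612.70798534, -77.69202129, 238.36081755]), np.float64(1.3083049174144958)) (array([612.70908227, -78.49010317, 236.85625264]), np.float64(0.3113487693506455)) (array([611.92600666, -76.31383752, 239.65778078]), np.float64(0.7020906226093926)) [610.5 -74.9 244. ] [604.9 -70.  244. ] [610.2 -78.7 244. ]
[635.4 -72.8 185. ]
[656.4  41.8 185. ]
```

```bash
python3 nudge.py '1 1 15 0 0 0;0 0 15 0 0 0;0 0 15 0 0 0;0 0 15 0 0 0;0 0 15 0 0 0;0 0 14 0 0 0;0 0 0 0 0 0'
python3 nudge.py '0 0 0 0 0 0;0 0 0 0 0 0;0 0 0 0 0 0;0 0 0 0 0 0;0 0 0 0 0 0;0 0 0 0 0 0;0 0 0 0 0 0;0 0 0 0 0 0' 0.0 40
python3 nudge.py '0 0 0 0 0 0;0 0 0 0 0 0;0 0 0 0 0 0;0 0 0 0 0 0' 0.0 40
```

```text
clock: 5.75
eef_pos: [626.1, 1.9, 188.9]
tcp_rot: [[-0.981, 0.192, -0.002], [0.192, 0.981, 0.0], [0.002, -0.0, -1.0]]
force: [0.6, 0.3, 0.2]
opening: 0.999
grasp_force: 0.0
clock: 6.42
eef_pos: [626.8, 2.1, 191.2]
tcp_rot: [[-0.982, 0.191, 0.002], [0.191, 0.982, -0.0], [-0.002, -0.0, -1.0]]
force: [-0.2, 0.1, 6.5]
opening: 0.324
grasp_force: 42.0
clock: 6.75
eef_pos: [626.8, 2.1, 191.2]
tcp_rot: [[-0.982, 0.191, 0.002], [0.191, 0.982, -0.0], [-0.002, 0.0, -1.0]]
force: [-0.9, -0.3, 5.7]
opening: 0.323
grasp_force: 42.0
```

```bash
python3 nudge.py '0 0 -8 0 0 0;0 0 -10 0 0 0;0 0 -12 0 0 0;0 0 -12 0 0 0;0 0 -8 0 0 0;0 0 0 0 0 0'
python3 nudge.py '15 0 0 0 0 0;20 0 0 0 0 0;20 0 0 0 0 0;15 0 0 0 0 0;0 0 0 0 0 0;0 0 0 0 0 0'
python3 -c "
from h import *
s=rep();c,im=snap('w4');print(s['wrist_torque'])
R=np.array(s['tcp_rot']);p=s['eef_pos']
for x in(-5,0,5): print(x,proj(c,p+R@np.array([x,0,-54.])).round(1),proj(c,p+R@np.array([x,0,148.])).round(1))
cv2.imwrite('pics/w4c.png',cv2.resize(im[60:260,180:340],None,fx=3,fy=3,interpolation=2))"
```

```text
clock: 7.25
eef_pos: [626.8, 2.1, 242.5]
tcp_rot: [[-0.982, 0.191, 0.002], [0.191, 0.982, -0.0], [-0.002, 0.0, -1.0]]
force: [-0.8, 0.3, 0.5]
opening: 0.324
grasp_force: 41.4
clock: 7.75
eef_pos: [557.5, 15.6, 240.5]
tcp_rot: [[-0.982, 0.191, 0.0], [0.191, 0.982, -0.0], [-0.001, 0.0, -1.0]]
force: [0.9, -0.4, -1.1]
opening: 0.326
grasp_force: 41.3
7.75 [557.5  15.6 240.5] [ 0.9 -0.4 -1.1] 0.326 41.3
[-0.00194714  0.00855069 -0.02068736]
-5 [259.9 310.4] [258.6 189.1]
0 [260.  299.7] [258.6 184.7]
5 [260.  288.6] [258.6 180.4]
```

View pics/w4c.png

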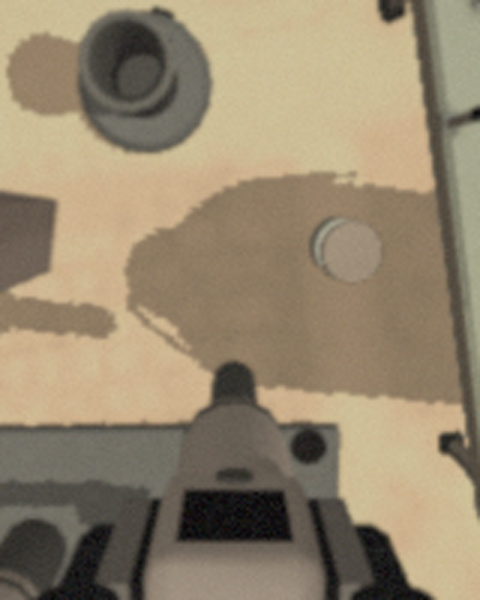

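The nose tip is at about (258,181), which matches a tip centred under the TCP. The narrow mouth is at about (222.3,80.3).

Run:
```python
from h import *
c=json.load(open('w4.json'));print(atz(c,(222.3,80.3),68).round(1),tri([(c,(222.3,80.3)),(json.load(open('w2.json')),(288,203)),(json.load(open('w1.json')),(313,124.6))]))
s=manip.state();print(np.array(s['tcp_rot']).T@(np.array([437.5,-3.3,240])-s['eef_pos']))
```

```text
[438.9  -2.4  68. ] (array([438.13645305,  -2.91524177,  64.16418682]), np.float64(0.3288131685949558))
[114.76815676 -41.43548372   0.30418156]
```

```bash
python3 nudge.py '18 -7 0 0 0 0;24 -8 0 0 0 0;24 -8 0 0 0 0;24 -8 0 0 0 0;16 -6 0 0 0 0;8 -4 0 0 0 0;0 0 0 0 0 0;0 0 0 0 0 0'
python3 -c "
from h import *
s=rep();print(np.array(s['tcp_rot']).T@(np.array([438,-3,240])-s['eef_pos']))
c,im=snap('w5');cv2.imwrite('pics/w5c.png',cv2.resize(im[110:250,180:340],None,fx=4,fy=4,interpolation=2))
print(proj(c,np.array([438,-3,68.])),proj(c,np.array([438,-3,12.])))"
```

```text
clock: 8.47
eef_pos: [439.1, -3.3, 240.5]
tcp_rot: [[-0.981, 0.192, 0.001], [0.192, 0.981, -0.0], [-0.001, 0.0, -1.0]]
force: [0.8, 0.2, -0.6]
opening: 0.324
grasp_force: 41.3
8.47 [439.1  -3.3 240.5] [ 0.8  0.2 -0.6] 0.324 41.3
[1.1023405  0.09036394 0.4520805 ]
[258.62876227 179.23698242] [258.52215346 171.20845851]
```

```bash
python3 nudge.py '1 0 10 0 0 0;0 0 10 0 0 0;0 0 10 0 0 0;0 0 10 0 0 0;0 0 0 0 0 0'
```

```text
clock: 8.93
eef_pos: [437.4, -2.6, 198.4]
tcp_rot: [[-0.982, 0.191, -0.003], [0.191, 0.982, 0.001], [0.003, 0.0, -1.0]]
force: [-0.3, 0.2, -1.1]
opening: 0.323
grasp_force: 41.3
```

```bash
python3 nudge.py '0 0 8 0 0 0;0 0 8 0 0 0;0 0 8 0 0 0;0 0 5 0 0 0;0 0 0 0 0 0'
```

```text
clock: 9.35
eef_pos: [436.6, -2.7, 170.1]
tcp_rot: [[-0.982, 0.191, -0.002], [0.191, 0.982, 0.0], [0.002, 0.0, -1.0]]
force: [-0.6, 0.4, -0.8]
opening: 0.325
grasp_force: 41.3
```

```bash
python3 nudge.py '0 0 2 0 0 0;0 0 2 0 0 0;0 0 0 0 0 0'; python3 nudge.py '0 0 1 0 0 0;0 0 0.5 0 0 0;0 0 0 0 0 0';python3 nudge.py '0 0 1 0 0 0;0 0 0 0 0 0'
```

```text
clock: 9.6
eef_pos: [437.1, -2.8, 167.2]
tcp_rot: [[-0.982, 0.191, 0.0], [0.191, 0.982, 0.0], [-0.0, 0.0, -1.0]]
force: [-0.5, 0.6, -1.1]
opening: 0.325
grasp_force: 41.3
clock: 9.85
eef_pos: [437.1, -2.8, 165.9]
tcp_rot: [[-0.982, 0.191, 0.0], [0.191, 0.982, -0.0], [-0.0, -0.0, -1.0]]
force: [0.3, -0.7, -1.7]
opening: 0.324
grasp_force: 41.3
clock: 10.02
eef_pos: [437.0, -2.8, 164.7]
tcp_rot: [[-0.982, 0.191, -0.0], [0.191, 0.982, -0.0], [-0.0, -0.0, -1.0]]
force: [-0.2, 0.2, -0.7]
opening: 0.321
grasp_force: 41.3
```

```bash
python3 nudge.py '0 0 1 0 0 0;0 0 0 0 0 0';python3 nudge.py '0 0 1 0 0 0;0 0 0 0 0 0'
```

```text
clock: 10.18
eef_pos: [437.0, -2.8, 163.6]
tcp_rot: [[-0.982, 0.191, -0.0], [0.191, 0.982, 0.0], [0.0, 0.0, -1.0]]
force: [0.3, -0.7, -1.0]
opening: 0.321
grasp_force: 41.3
clock: 10.35
eef_pos: [437.3, -2.8, 163.3]
tcp_rot: [[-0.982, 0.191, 0.001], [0.191, 0.982, -0.0], [-0.001, -0.0, -1.0]]
force: [-1.2, -0.0, 5.1]
opening: 0.317
grasp_force: 42.3
```

```bash
python3 nudge.py '0 0 0 0 0 0;0 0 0 0 0 0;0 0 0 0 0 0;0 0 0 0 0 0;0 0 0 0 0 0;0 0 0 0 0 0;0 0 0 0 0 0;0 0 0 0 0 0' 0.7
python3 nudge.py '0 0 -8 0 0 0;0 0 -15 0 0 0;0 0 -20 0 0 0;0 0 -25 0 0 0;0 0 -25 0 0 0;0 0 -25 0 0 0;0 0 0 0 0 0' 1.0
python3 -c "
from h import *
s=rep();c,im=snap('w6');print(np.array(s['tcp_rot']).T@(np.array([611.5,-77,281])-s['eef_pos']))
cv2.imwrite('pics/w6c.png',cv2.resize(im[60:280,80:340],None,fx=3,fy=3,interpolation=2))
print(proj(c,np.array([437.5,-3,216.])))
# dark-button blob near projection
u,v=proj(c,np.array([437.5,-3,216.])).astype(int);g=cv2.cvtColor(im,cv2.COLOR_BGR2GRAY);print(g[v-24:v+25:4,u-28:u+29:4])"
```

```text
clock: 11.02
eef_pos: [437.0, -2.8, 162.8]
tcp_rot: [[-0.982, 0.191, -0.0], [0.191, 0.982, -0.0], [0.0, -0.0, -1.0]]
force: [-0.1, 0.2, 0.3]
opening: 0.698
grasp_force: 0.0
clock: 11.6
eef_pos: [438.4, -3.0, 285.6]
tcp_rot: [[-0.982, 0.191, 0.007], [0.191, 0.982, -0.001], [-0.007, -0.0, -1.0]]
force: [-0.3, -0.8, 0.2]
opening: 1.004
grasp_force: 0.0
11.6 [438.4  -3.  285.6] [-0.3 -0.8  0.2] 1.004 0.0
[-184.04250821  -39.55836437    5.87264391]
[258.68822924 203.9980435 ]
[[175 176 174 174 123  75  93  91  95 100 108 174 176 173 173]
 [171 173 175 172 176  95  93  92  93  96 108 175 172 171 177]
 [170 172 175 172 170 102  91  85  68  71  93 127 166 167 169]
 [168 170 166 165 169  97  89  10  24  26   8  80 160 150 116]
 [107 163 165 168 168  98  96  74  64  60  48  63 109 116 115]
 [ 73 169 168 166 166 102 166 178 177 170 161 157 145 118 117]
 [ 79 170 170 169 171 106 161 147 187 188 189 189 179 118 119]
 [ 95 172 174 173 174 106 132 132 118 135 180 188 177 116 118]
 [109 171 169 166 169 113 133  68  88  98  86 162 174 119 116]
 [140 166 172 171 168 118 126  93  95  98  96 105 160 116 118]
 [168 173 169 170 167 125 128  96  94  97  95  95 148 111 118]
 [167 170 169 167 165 157 166  96  91  93  97 142 121 117 118]
 [168 168 169 166 168 171 161 148 124  93 103 118 116 116 122]]
```

The long pipette stands in its cup, leaning slightly within the clearance. Next is the short one.

```bash
python3 nudge.py '-20 -5 0 0 0 0;-30 -6 0 0 0 0;-30 -6 0 0 0 0;-30 -6 0 0 0 0;-30 -6 0 0 0 0;-26 -6 0 0 0 0;-18 -5 0 0 0 0;0 0 0 0 0 0'
python3 -c "
from h import *
s=rep();c,im=snap('w7');print(np.array(s['tcp_rot']).T@(np.array([611.5,-77,281])-s['eef_pos']))
p=proj(c,np.array([611.5,-77,244.]));print(p);u,v=p.astype(int);g=cv2.cvtColor(im,cv2.COLOR_BGR2GRAY);print(g[v-20:v+21:2,u-28:u+29:2])"
```

```text
clock: 12.32
eef_pos: [612.3, -78.8, 278.0]
tcp_rot: [[-0.981, 0.192, -0.003], [0.192, 0.981, 0.001], [0.003, -0.0, -1.0]]
force: [-0.3, -0.3, 0.1]
opening: 1.004
grasp_force: 0.0
12.32 [612.3 -78.8 278. ] [-0.3 -0.3  0.1] 1.004 0.0
[ 1.09805583  1.58504076 -2.96248488]
[261.2644718  219.15066648]
[[121 119 122 117 113 126 149 156 156 156 159 159 158 155 157 158 157 156
  202 214 213 209 183 123 116 119 118 122 119]
 [ 98  97  98  95 100 135 149 158 164 159 162 164 158 160 159 161 161 159
  174 217 220 216 186 106  94  94  97  98  99]
 [ 95  94  94  97 101 130 150 157 160 162 163 161 161 163 158 163 159 160
  172 217 219 216 189 102  97  98  97  96  97]
 [ 96  96  94  94  96 131 152 158 158 163 158 148 141 110 102 127 144 166
  217 218 217 217 185 101  95  95  95  96  95]
 [ 99  96  92  95  92 127 148 157 161 161 125  69  55  66  69  61  60 123
  215 218 219 216 186 100  97  94  97  98  95]
 [ 92  95  96  93  96 128 148 155 160 122  67  78  80  85  84  78  81  67
  143 214 219 215 185 104  97  98  97  94  95]
 [ 96  99 100  98  96 124 152 158 135  71  83  83  84  82  80  84  77  78
 
[... 1040 characters left out ...]
199 194 174 156 204 173 154 116 104 136 164 206
  133  26  10  11  12  25   9  22  20  24  12]
 [187 177 178 170 115 101  94  92  41  76 174 176 178 165 163 172 177 168
   72  15  15  32  25  18  16  17   8  21  20]
 [ 69  30  28  18  15  18  23  22  24  15  28  16  21  25  22  24  12  17
   23  18  21  16  29  18  30  28  16  17  16]
 [ 18  17  16  25  20  18  28  25  20  20  10  22  19  25  21  16  24  27
   20  15  16  18  24  22  19  24   8  18  22]
 [ 18  16  14  21  27  14  17  20  20  23  27  24  25  14  22  19  19  24
   23  21  18  20  14  12  22  24  31  21  21]
 [ 17  28  19  17  13  19  19  12  27  28  22  24  21  13  24  10  14  20
   14  13  25  29  21  29  21  11  16  29  19]]
```

```bash
python3 nudge.py '2 1 15 0 0 0;0 0 15 0 0 0;0 0 15 0 0 0;0 0 15 0 0 0;0 0 15 0 0 0;0 0 13 0 0 0;0 0 0 0 0 0'
python3 nudge.py '0 0 0 0 0 0;0 0 0 0 0 0;0 0 0 0 0 0;0 0 0 0 0 0;0 0 0 0 0 0;0 0 0 0 0 0;0 0 0 0 0 0;0 0 0 0 0 0' 0.0 40
python3 nudge.py '0 0 0 0 0 0;0 0 0 0 0 0' 0.0 40
```

```text
clock: 12.95
eef_pos: [606.1, -75.0, 190.3]
tcp_rot: [[-0.982, 0.191, -0.004], [0.191, 0.982, 0.001], [0.004, 0.0, -1.0]]
force: [-0.2, 0.8, 0.3]
opening: 0.996
grasp_force: 0.0
clock: 13.62
eef_pos: [608.4, -75.9, 193.6]
tcp_rot: [[-0.982, 0.191, 0.001], [0.191, 0.982, -0.0], [-0.001, -0.0, -1.0]]
force: [-1.5, 1.0, 5.9]
opening: 0.321
grasp_force: 42.4
clock: 13.78
eef_pos: [608.4, -75.9, 193.5]
tcp_rot: [[-0.982, 0.191, 0.001], [0.191, 0.982, -0.0], [-0.001, -0.0, -1.0]]
force: [-1.8, -0.9, 6.2]
opening: 0.323
grasp_force: 42.4
```

```bash
python3 nudge.py '0 0 -8 0 0 0;0 0 -12 0 0 0;0 0 -14 0 0 0;0 0 -14 0 0 0;0 0 -12 0 0 0;0 0 0 0 0 0'
python3 nudge.py '15 0 0 0 0 0;20 0 0 0 0 0;20 0 0 0 0 0;15 0 0 0 0 0;0 0 0 0 0 0'
python3 nudge.py '4 -18 0 0 0 0;4 -26 0 0 0 0;4 -28 0 0 0 0;4 -28 0 0 0 0;4 -20 0 0 0 0;0 -12 0 0 0 0;0 0 0 0 0 0;0 0 0 0 0 0'
python3 -c "
from h import *
s=rep();c,im=snap('w8');print(proj(c,np.array([442,-238,68.])))
R=np.array(s['tcp_rot']);p=s['eef_pos']
for x in(-5,0,5): print(x,proj(c,p+R@np.array([x,0,113.])).round(1))
cv2.imwrite('pics/w8c.png',cv2.resize(im[90:290,120:340],None,fx=3,fy=3,interpolation=2))"
```

```text
clock: 14.28
eef_pos: [608.9, -76.0, 255.4]
tcp_rot: [[-0.982, 0.191, 0.003], [0.191, 0.982, -0.001], [-0.003, -0.0, -1.0]]
force: [-0.9, 1.2, -0.3]
opening: 0.322
grasp_force: 41.7
clock: 14.7
eef_pos: [537.2, -61.8, 252.9]
tcp_rot: [[-0.982, 0.191, -0.001], [0.191, 0.982, 0.0], [0.001, 0.0, -1.0]]
force: [0.4, -0.1, 0.3]
opening: 0.326
grasp_force: 41.7
clock: 15.37
eef_pos: [495.0, -188.5, 252.4]
tcp_rot: [[-0.981, 0.192, -0.0], [0.192, 0.981, 0.001], [0.0, 0.0, -1.0]]
force: [-0.3, 0.5, -0.6]
opening: 0.32
grasp_force: 41.6
15.37 [ 495.  -188.5  252.4] [-0.3  0.5 -0.6] 0.32 41.6
[210.12298139 144.01483714]
-5 [258.7 197.4]
0 [258.7 192.6]
5 [258.7 187.7]
```

View pics/w8c.png

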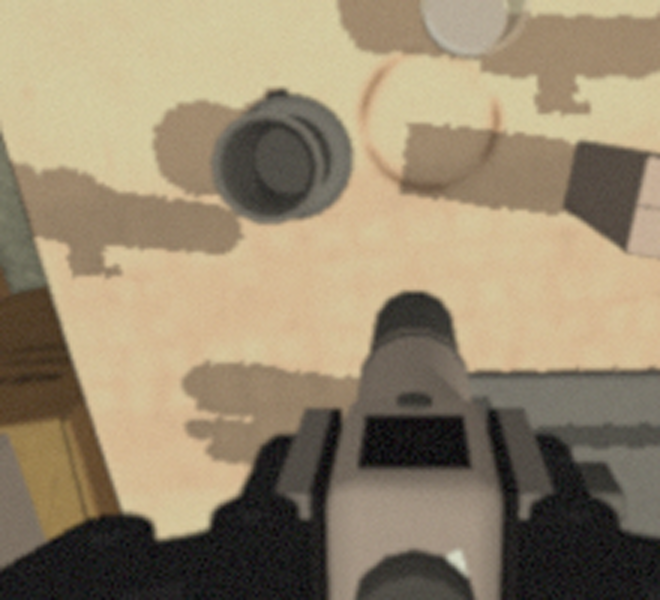

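The wide mouth centre is at about (208.7,145) and the nose's near edge at row 187.5, column 258.3. The carton, beaker and vial have not been disturbed.

Run:
```python
from h import *
c=json.load(open('w8.json'));X=atz(c,(208.7,145.0),68);print(X.round(1),tri([(c,(208.7,145.)),(json.load(open('w1.json')),(158.2,158.5))]))
s=manip.state();R=np.array(s['tcp_rot']);p=s['eef_pos']
for off in(-4,-2,0,2): print(off,[proj(c,p+R@np.array([off+r,0,113.-h]))[1].round(1) for r,h in((8,0),(13,5),(13,10),(13,15),(13,20))])
print(R.T@(np.array([442,-238,250])-p))
```

```text
[ 442.8 -240.    68. ] (array([ 442.40625595, -240.1090573 ,   67.43920629]), np.float64(0.4289513573835001))
-4 [np.float64(188.6), np.float64(184.8), np.float64(186.0), np.float64(187.2), np.float64(188.5)]
-2 [np.float64(186.7), np.float64(182.8), np.float64(183.9), np.float64(185.1), np.float64(186.3)]
0 [np.float64(184.7), np.float64(180.8), np.float64(181.9), np.float64(183.0), np.float64(184.2)]
2 [np.float64(182.7), np.float64(178.7), np.float64(179.8), np.float64(180.9), np.float64(182.0)]
[ 42.53090264 -59.3017183    2.47114261]
```

```bash
python3 nudge.py '9 -12 0 0 0 0;14 -18 0 0 0 0;12 -16 0 0 0 0;6 -9 0 0 0 0;4 -5 0 0 0 0;0 0 0 0 0 0;0 0 0 0 0 0'
python3 -c "
from h import *
s=rep();print(np.array(s['tcp_rot']).T@(np.array([439.6,-238.9,190])-s['eef_pos']))"
```

```text
clock: 16.0
eef_pos: [439.5, -238.2, 252.8]
tcp_rot: [[-0.982, 0.191, 0.0], [0.191, 0.982, 0.0], [-0.0, 0.0, -1.0]]
force: [-0.7, 0.5, -1.0]
opening: 0.324
grasp_force: 41.6
16.0 [ 439.5 -238.2  252.8] [-0.7  0.5 -1. ] 0.324 41.6
[-0.21592451 -0.73393869 62.83625431]
```

```bash
python3 nudge.py '0 -0.5 12 0 0 0;0 0 16 0 0 0;0 0 16 0 0 0;0 0 14 0 0 0;0 0 6 0 0 0;0 0 0 0 0 0';python3 nudge.py '0 0 5 0 0 0;0 0 5 0 0 0;0 0 5 0 0 0;0 0 5 0 0 0;0 0 0 0 0 0'
```

```text
clock: 16.5
eef_pos: [439.0, -238.1, 187.6]
tcp_rot: [[-0.982, 0.19, -0.002], [0.19, 0.982, 0.002], [0.002, 0.001, -1.0]]
force: [-1.4, 0.3, -1.1]
opening: 0.321
grasp_force: 41.6
clock: 16.92
eef_pos: [438.7, -238.8, 167.9]
tcp_rot: [[-0.982, 0.191, -0.001], [0.191, 0.982, 0.001], [0.001, 0.0, -1.0]]
force: [0.2, 0.2, -0.2]
opening: 0.321
grasp_force: 41.6
```

```bash
python3 nudge.py '0 0 6 0 0 0;0 0 6 0 0 0;0 0 6 0 0 0;0 0 6 0 0 0;0 0 0 0 0 0'
```

```text
clock: 17.33
eef_pos: [438.5, -238.6, 143.4]
tcp_rot: [[-0.982, 0.191, -0.001], [0.191, 0.982, 0.001], [0.002, 0.001, -1.0]]
force: [0.2, -0.5, -0.9]
opening: 0.324
grasp_force: 41.6
```

Inside the well with no contact; 18 mm to go.

```bash
python3 nudge.py '0 0 5 0 0 0;0 0 5 0 0 0;0 0 3 0 0 0;0 0 1 0 0 0;0 0 0 0 0 0'; python3 nudge.py '0 0 1 0 0 0;0 0 0 0 0 0';python3 nudge.py '0 0 1 0 0 0;0 0 0 0 0 0'
```

```text
clock: 17.75
eef_pos: [438.9, -238.9, 130.5]
tcp_rot: [[-0.982, 0.191, -0.0], [0.191, 0.982, 0.0], [0.0, 0.0, -1.0]]
force: [-0.0, 0.4, -1.5]
opening: 0.323
grasp_force: 41.6
clock: 17.92
eef_pos: [439.0, -239.1, 129.8]
tcp_rot: [[-0.982, 0.191, 0.0], [0.191, 0.982, -0.0], [-0.0, -0.0, -1.0]]
force: [0.4, -0.2, -1.3]
opening: 0.322
grasp_force: 41.6
clock: 18.08
eef_pos: [439.0, -239.0, 128.8]
tcp_rot: [[-0.982, 0.191, 0.0], [0.191, 0.982, -0.0], [-0.0, -0.0, -1.0]]
force: [0.0, -0.1, 0.3]
opening: 0.323
grasp_force: 41.6
```

```bash
python3 nudge.py '0 0 1 0 0 0;0 0 0 0 0 0'; python3 nudge.py '0 0 1 0 0 0;0 0 0 0 0 0'; python3 nudge.py '0 0 0.7 0 0 0;0 0 0 0 0 0'
```

```text
clock: 18.25
eef_pos: [438.9, -239.0, 127.7]
tcp_rot: [[-0.982, 0.191, -0.0], [0.191, 0.982, 0.0], [0.0, 0.0, -1.0]]
force: [0.1, 1.0, -1.0]
opening: 0.321
grasp_force: 41.6
clock: 18.42
eef_pos: [438.9, -239.0, 126.7]
tcp_rot: [[-0.982, 0.191, -0.0], [0.191, 0.982, 0.0], [0.0, 0.0, -1.0]]
force: [-0.3, -0.5, -1.0]
opening: 0.324
grasp_force: 41.6
clock: 18.58
eef_pos: [439.0, -239.0, 126.0]
tcp_rot: [[-0.982, 0.191, -0.0], [0.191, 0.982, 0.0], [0.0, 0.0, -1.0]]
force: [0.2, 0.7, -0.9]
opening: 0.321
grasp_force: 41.6
```

```bash
python3 nudge.py '0 0 0.8 0 0 0;0 0 0 0 0 0'; python3 nudge.py '0 0 0.8 0 0 0;0 0 0 0 0 0'
```

```text
clock: 18.75
eef_pos: [439.1, -239.1, 125.7]
tcp_rot: [[-0.982, 0.191, 0.0], [0.191, 0.982, -0.0], [-0.001, -0.0, -1.0]]
force: [-0.5, 0.3, 4.3]
opening: 0.323
grasp_force: 42.3
clock: 18.92
eef_pos: [439.2, -239.1, 125.7]
tcp_rot: [[-0.982, 0.191, 0.001], [0.191, 0.982, -0.001], [-0.001, -0.001, -1.0]]
force: [-2.2, 2.5, 13.0]
opening: 0.321
grasp_force: 43.4
```

Seated on the floor at the predicted height. I'll back off slightly, release, rise, and check without viewing more pictures.

```bash
python3 nudge.py '0 0 -0.8 0 0 0;0 0 0 0 0 0'
python3 nudge.py '0 0 0 0 0 0;0 0 0 0 0 0;0 0 0 0 0 0;0 0 0 0 0 0;0 0 0 0 0 0;0 0 0 0 0 0;0 0 0 0 0 0;0 0 0 0 0 0' 0.7
python3 nudge.py '0 0 -8 0 0 0;0 0 -15 0 0 0;0 0 -20 0 0 0;0 0 -25 0 0 0;0 0 -25 0 0 0;0 0 -25 0 0 0;0 0 -25 0 0 0;0 0 0 0 0 0'
python3 nudge.py '0 0 -15 0 0 0;0 0 -15 0 0 0;0 0 0 0 0 0;0 0 0 0 0 0;0 0 0 0 0 0;0 0 0 0 0 0'
python3 - <<'E'
from h import *
rep()
for n in("scene","top"): cv2.imwrite(f"pics/{n}9.png",cv2.cvtColor(manip.get_image(n),cv2.COLOR_RGB2BGR))
c,im=snap('w9');g=cv2.cvtColor(im,cv2.COLOR_BGR2GRAY)
for X in([442,-239,176.],[437.5,-3,216.]):
    p=proj(c,np.array(X));print(p.round());u,v=p.astype(int);print(g[max(0,v-30):v+31:4,max(0,u-32):u+33:4])
# changes at bystanders/multi in the top view vs start
a=cv2.imread("pics/top0.png").astype(int);b=cv2.imread("pics/top9.png").astype(int);T=manip.calibration("top")
for nm,X in dict(carton=[488,-83,120],vial=[523,68,52],beaker=[391,-145,57],multi=[598,-159,244]).items():
    u,v=proj(T,np.array(X,float)).astype(int);print(nm,(u,v),np.abs(a-b)[v-7:v+8,u-7:u+8].mean().round(1))
E
```

```text
clock: 19.08
eef_pos: [439.2, -239.1, 125.7]
tcp_rot: [[-0.982, 0.191, 0.001], [0.191, 0.982, -0.001], [-0.001, -0.0, -1.0]]
force: [-1.1, 0.7, 6.4]
opening: 0.322
grasp_force: 42.5
clock: 19.75
eef_pos: [439.0, -239.0, 125.3]
tcp_rot: [[-0.982, 0.191, -0.0], [0.191, 0.982, 0.0], [0.0, 0.0, -1.0]]
force: [-0.6, -0.0, -0.7]
opening: 0.698
grasp_force: 0.0
clock: 20.42
eef_pos: [440.0, -239.8, 273.5]
tcp_rot: [[-0.982, 0.191, 0.006], [0.191, 0.982, -0.004], [-0.006, -0.003, -1.0]]
force: [0.2, -0.3, -0.8]
opening: 0.698
grasp_force: 0.0
clock: 20.92
eef_pos: [438.7, -238.8, 297.4]
tcp_rot: [[-0.982, 0.191, -0.001], [0.191, 0.982, 0.001], [0.001, 0.001, -1.0]]
force: [-0.6, 0.4, -0.9]
opening: 0.701
grasp_force: 0.0
20.92 [ 438.7 -238.8  297.4] [-0.6  0.4 -0.9] 0.701 0.0
[259. 194.]
[[138 142 143 138  79  77 103  67  60  75 104 115 151 191 195 201 174]
 [140 137 140 136  80  63  52  72  75  55  58 113 122 189 177 195 161]
 [138 139 136 133  79  45  99 101 101 112  78  86 124 195 166 182 135]
 [138 135 138 137  79  85  54  45  43  57 107  60 168 190 189 166 102]
 [185 157 183 183 100 106
[... 741 characters left out ...]
2 193 194 193]
 [190 191 196 194 197 198 192 198 192 189 193 194 194 193 193 196 193]]
[524. 151.]
[[137 128 104  82  78  81]
 [189 186 156  81  75  84]
 [190 190 143  80  77  94]
 [187 192 114  80  78 109]
 [187 192 116  76  78 109]
 [187 189 113  82  81 112]
 [ 90  94  69  72  81 114]
 [ 99  99 116 157 174 161]
 [ 96  97 132 182 181 205]
 [ 97 102 131 145 144 145]
 [ 97 113 137 144 141  77]
 [ 95 121 142 144  99  49]
 [103 133 143 144 144  41]
 [ 98 158 191 193 201 175]
 [126 124  96 107 114 144]
 [124 126  79  79  81 138]]
carton (np.int64(244), np.int64(198)) 22.2
vial (np.int64(185), np.int64(189)) 17.0
beaker (np.int64(270), np.int64(241)) 29.7
multi (np.int64(281), np.int64(133)) 19.5
```

Run:
```python
import cv2
from h import *
for n,L in dict(scene=dict(multi=[598,-159,170],carton=[488,-83,100],vial=[523,68,30],longcup=[437,-3,20]),top=dict(multi=[598,-159,244],carton=[488,-83,120],vial=[523,68,52],beaker=[391,-145,57])).items():
    a,b=[cv2.imread(f"pics/{n}{k}.png",0) for k in(0,9)];c=manip.calibration(n)
    for m,X in L.items():
        u,v=proj(c,np.array(X,float)).astype(int);r=cv2.matchTemplate(b[v-22:v+23,u-22:u+23],a[v-11:v+12,u-11:u+12],cv2.TM_CCOEFF_NORMED);_,q,_,l=cv2.minMaxLoc(r);print(n,m,round(q,2),l[0]-11,l[1]-11)
```

```text
scene multi 1.0 0 0
scene carton 0.98 1 0
scene vial 1.0 0 0
scene longcup 1.0 0 0
top multi 1.0 0 0
top carton 0.99 0 0
top vial 0.88 0 0
top beaker 0.37 -11 -7
```

```bash
python3 -c "
from h import *
print(manip.finish_job())"
```

```text
the job is handed in; nothing more can be done
None
```

The long pipette stands in the narrow cup, leaning slightly within its clearance, and the short one in the wide cup; the multichannel, carton and vial are unmoved, the beaker was hidden by the arm at the last check but nothing went near it, and the job is handed in at about 21 s.

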